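# Index a cable lug under the bench press and nip it at the third click

### The arm

A 6-joint arm with a two-finger parallel gripper is mounted at the origin on the work surface. World frame = base frame: x ahead of the robot, y to its left, z up, the work surface at z = 0. Lengths are in mm, angles in degrees, forces in N, time in s.
With the tool pointing down it reaches from about 300 to 850 mm from the base axis. Payload 4.2 kg.
Tool frame: the origin (TCP) lies midway between the tips of the shut fingers; the grasp point (between the pads) lies 19 mm behind it; z points along the fingers, y is the line along which they close (so a half turn about z gives the same grasp; the last joint's range is limited). The gripper opens to 91 mm and grips with 3 to 60 N. Pads are 32 mm wide; open, the fingers measure 118 mm over their backs; the gripper's body (76 mm by 178 mm) begins 60 mm behind the grasp point.
Start: joints at [-69.729, 18.312, 89.639, -0, 72.044, -1.146], TCP at [209.969, -535.31, 213.976] pointing down, gripper open.
Joint ranges: [-177.97, 177.97], [-48.28, 115.42], [12.27, 149.76], [-77.06, 257.06], [2.81, 150.46], [-146.56, 146.56]. Speed limits (degrees/s): [147.25, 147.25, 180, 180, 180, 180].

### API

Orientations are given as [roll, pitch, yaw] about the fixed x, y, z axes, in that order (R = Rz(yaw) Ry(pitch) Rx(roll)).
In Python, from workcell import env gives the robot as it stands.
- The arm moves only by the shell command python3 -m jog 'ROWS' [FORCE]. ROWS is a JSON object of lists of equal length, an entry for each row: "jaw": the finger opening in mm, from 0 to 91.2; "slide": the shift along the tool's x, y, z in units of 30 mm (1.0 is 30 mm), a list of three; "spin": the turn about the tool's z in units of 8 degrees (1.0 is 8 degrees). In form: {"jaw": [jaw, ...], "slide": [[dx, dy, dz], ...], "spin": [spin, ...]}. A call has 1 to 10 rows; each row shifts and turns the commanded pose from where the row before left it, along the tool's axes as they then stand; what a row does not reach is not made up. A row lasts 1/10 s, in which the tool goes at most 50 mm and 8.59 degrees, less where a joint would pass 70% of its speed; a pose out of reach is approached as far as the arm can. A call is refused whole if a number of a shift passes 1 or a number of a turn 1, either way. A call with a gripper value outside its range is refused whole. The fingers move at their own pace and stop on an object; FORCE is the grip in N (left out, the last holds). Time passes only in rows, so rows that do not move let the fingers close. It gives the time, the measured TCP pose, the force, the opening and the grip force at its end, in the units of the state.
- env.state(): the state, without advancing time (a new reading comes with each control period).
- env.grab_frame(name): name is "side" or "top" or "wrist"; returns the picture (384x512x3 uint8, red, green, blue); there is no depth.
- env.camera_model(name): a dict with "fx", "fy", "cx", "cy" (pixels), "D" ([k1, k2, p1, p2, k3] as OpenCV has them; the pictures are not rectified), "camera_from_world" (4x4, takes a point from world to camera coordinates). Camera axes: x right, y up, looking along -z (the intrinsics and any distortion apply to the point x, -y, -z); pixel columns grow to the right and rows downward; lengths in mm; the calibration is good to about 2 mm. A picture is of the moment at which its call begins: read the wrist's pose just before it. camera_model takes no time and is no camera call; for the wrist camera it gives the pose at the moment of the call.
- env.job_done(): hands the job in; it is judged then, once.
The state is a dict: "time_s": time; "qpos": joint angles; "qvel": joint speeds; "effort": joint torques, N m; "ee_pos": TCP position; "ee_rot": TCP orientation; "force": force on the tool from outside, world axes, zero at the start; "torque": the same for the moment, N m; "gripper_width": finger opening in mm; "gripper_force": force on a finger pad.
Only numpy, scipy, OpenCV 4.12 (cv2) and the standard library are available. Lean on these libraries where they do the work, as an engineer would, in place of code of your own. Each camera call takes 0.05 s, during which the arm holds its last target. There are 200 camera calls.

### The job

The cable lug is lying in its nest at the loading place of the lug press. Lift the sprung plunger by its knob, swing the turntable one notch clockwise (seen from above) so that the lug comes under the ram, and let the plunger drop fully home in the notch; then bring the hand lever down exactly three ratchet clicks - the ratchet will not let it back, and a fourth would start to crush the lug - so that the ram's foot nips the lug. Finish while holding the lever down there with the fingers, carrying its spring yourself rather than letting it rest back on the ratchet, and disturb nothing else on the bench.

Things in the scene. Friction and masses are not known exactly. Their poses are not given: they have to be found in the camera images.
- plunger_knob (a point): Middle of the index plunger's round black knob: 25 mm across, sides straight from 9 mm below this point to 8 mm above, top 11 mm above; about 95 mm above the table when home. It stands in a steel arm of the turntable, 120 mm from the turntable's axis, and travels with it; a 22 mm bushing begins 15 mm below this point, the arm 33 mm below. Lifting takes 5 N at first, 8 N at the top (spring).
- plunger (a joint): Lift of the plunger, m: 0 = home (round-ended 8 mm pin, 8 mm deep in a 10 mm notch of the fixed ring under it), 0.014 = fully lifted. The pin is clear of its notch above 0.008, and rides on the ring if let down between notches.
- turntable (a joint): Turn of the turntable, rad: 0 = as loaded, plunger in its first notch; grows clockwise seen from above; 1.047 (60 degrees) = plunger over the next notch, lug under the ram. A home pin leaves about 0.01 rad of play either way. It turns on a vertical axis through the press's origin with about 0.25 N m of friction and has no stop at the notch.
- press: Fixed bench lug press: round bed 276 mm across with the turntable (188 mm across, die nests up to 68 mm high), grey column and head behind. Origin on the table on the turntable's axis; x from the operator's side to the column. Column and head: x +27 to +177 mm, y -30 to +30 mm, 212 mm tall, head above 130 mm. Plunger: starts at 165 degrees (from x towards y), goes to 105 degrees.
- ram_axis (a point): Point on the ram's axis at the height of the lug's top: 60 mm from the turntable's axis along the press's x, 72 mm up. The axes are those of the press.
- nest (a point): Middle of the floor of the nest that holds the lug, on the turntable; the groove is 15.5 mm wide and 10 mm deep.
- lug: Loose copper cable lug, 40 g: barrel 14 mm thick and 36 mm long with a flat palm 26 mm long at its +x end. Origin on the underside of the barrel's middle, x along the barrel. It lies in the nest and rides with the turntable.
- foot: The small sprung hold-down foot under the ram (10 by 30 mm, 5 mm thick, origin at its middle, 2 mm above its underside). The ram goes down 20 mm per rad of the shaft; the foot meets the lug at about 0.4 rad of the shaft and gives against its spring after that.
- shaft (a joint): Turn of the lever's shaft, rad: 0 = lever up at its stop; grows as it comes down. The ratchet clicks every 0.15 rad: the teeth's tips pass the pawl at 0.33 (first), 0.48, 0.63 (third) and 0.78 (fourth). Let go, the lever springs back until the last tooth passed rests on the pawl, at about 0.35, 0.50, 0.65; from about 0.67 on, the third tooth is off the pawl and the hand carries the spring.
- lever: The hand lever at the press's right: 15 mm steel rod from a hub on the shaft, with a round grey grip 28 mm thick, 135 to 215 mm from the shaft. Origin on the shaft's axis; the lever runs along its own -x, its y is the shaft's line (the press's y). It starts pointing to the operator and up, 0.62 to 0.82 rad above level (clamped differently on the shaft), and turns with the shaft.
- lever_grip (a point): Middle of the lever's grip, 175 mm from the shaft's axis. Felt there: about 5 N at first (return spring); up each tooth's slope, over some 0.13 rad, 3 to 6 N more; at the click it falls to nothing or below as the lever runs ahead by some 0.03 rad, and within the next 0.03 rad climbs again to the spring's 5 N, then up the next slope.
- shaft_axis (a point): The point on the shaft's axis in the plane in which the lever swings: 92 mm along the press's x, -90 mm along its y, 165 mm up. Axes as the press. Behind it, on the head's right side (x = 82 to 107 mm, y = -58 to -26 mm), the box of the pawl reaches up to 252 mm.
- spare_lug: Bystander: a smaller loose copper lug (52 mm long, 12 mm thick) on the table left of the press's front.
- wrench: Bystander: steel wrench 150 mm long, 8 mm thick, on the table in front of the press.
- multimeter: Bystander: grey handheld multimeter, 145 x 76 x 40 mm, on the left.
- cell_holder: Bystander: black holder with four upright blue cells, 88 x 28 x 73 mm, on the left.
- battery_pack: Bystander: blue battery pack, 125 x 62 x 81 mm, on the right.
- lug_tray: Bystander: grey open tray with small lugs, 150 x 100 x 34 mm, on the right.
- battery_clamp: Bystander: spring clamp with a black grip, 80 mm long, 16 mm thick, on the right in front.

How it is judged (in metres and radians):
On the way, in this order (a step that is already met when the one before it is completed fails the run):
1. the plunger is lifted clear of its notch (value of joint plunger above 0.007 m and value of joint shaft below 0.3 rad), for 0.1 s.
2. the turntable stands one notch on, with the plunger home (value of joint turntable between 1.022 and 1.072 rad and value of joint plunger below 0.0015 m and value of joint shaft below 0.3 rad), for 0.3 s.
3. the lever has come down three clicks and not four (value of joint shaft between 0.64 and 0.77 rad), for 0.3 s.
At the end, for the whole second after the job is handed in: Turntable one notch on (within 0.025 rad), plunger home (1.5 mm), lug in its nest under the ram (6 mm), shaft still, past the third click, off the pawl and short of the fourth (0.655 to 0.77 rad), foot pressing the lug (over 1.5 N), fingers bearing on the lever (over 2 N) (value of joint turntable between 1.022 and 1.072 rad and value of joint plunger below 0.0015 m and value of joint shaft between 0.655 and 0.77 rad and contact force between the fingers and lever above 2 N and contact force between foot and lug above 1.5 N and horizontal distance between lug and ram_axis below 0.006 m and distance between lug and nest below 0.006 m and velocity of joint shaft below 0.1 rad/s); the arm keeps its last pose, push and grip.
It fails at once if the lever went on towards a fourth click: the lug is being crushed (value of joint shaft above 0.775 rad).
It fails at once if the lever was brought down while the lug was not under the ram with the plunger home (value of joint shaft above 0.3 rad and not (value of joint turntable between 1.022 and 1.072 rad and value of joint plunger below 0.0015 m)).
It fails at once if the lug was knocked out of its nest (distance between lug and nest above 0.01 m).
It fails at once if something else on the bench was disturbed (distance of any of spare_lug, wrench, multimeter, cell_holder, battery_pack, lug_tray, battery_clamp from where it was at the start of the episode above 0.02 m).
It also fails if it takes over 72 s, if anything falls off the work surface, if the arm or the gripper's body presses on something with over 40 N, if the wrist force passes 120 N, or if a joint passes its speed limit or range.

## Working session

There is one attempt and no reset: what is moved stays moved. The work goes in short steps, Python scripts to look and compute and a shell command to move; the robot and the scene stay as the last step left them, time stands still between calls to the robot, and variables do not carry over. Pictures are saved under pics/ and viewed, at most 10 in all, crops included, and the job is handed in when it is done.

```bash
ls; mkdir -p pics
python3 - <<'E'
from workcell import env
import cv2,numpy as np
print(env.state())
for n in ['side','top','wrist']:
    m=env.camera_model(n); im=env.grab_frame(n)
    cv2.imwrite(f'pics/{n}0.png',im[:,:,::-1])
    print(n,m['fx'],m['cx'],m['cy'],m['D'],np.round(np.linalg.inv(m['camera_from_world']),3).tolist())
a=cv2.imread('pics/side0.png');b=cv2.imread('pics/top0.png')
cv2.imwrite('pics/s.png',cv2.resize(a,(800,600),interpolation=cv2.INTER_CUBIC))
cv2.imwrite('pics/t.png',cv2.resize(b,(800,600),interpolation=cv2.INTER_CUBIC))
E
```

```text
pics
{'time_s': 0.0, 'qpos': array([-6.97278493e+01,  1.83527291e+01,  8.97069670e+01,  4.91576282e-04,
        7.20448766e+01, -1.14715967e+00]), 'qvel': array([-0.08090165,  0.03390763,  0.00290521,  0.01461319,  0.08538323,
       -0.11868058]), 'effort': array([ 8.89452367e-04, -4.12459660e+01, -2.31968415e+01,  7.26185599e-02,
        4.58980550e-02, -1.61735711e-04]), 'ee_pos': array([ 209.79745606, -534.80566982,  213.10558994]), 'ee_rot': array([-1.79895458e+02, -2.56084615e-03,  2.14191560e+01]), 'force': array([1.21837532, 0.09791936, 0.20905766]), 'torque': array([ 0.00253627, -0.05922144, -0.00651878]), 'gripper_force': 0.0, 'gripper_width': 91.16430525406197}
side 462.13187330280675 256.40338760652367 187.58418740959922 [-0.17088972  0.          0.          0.          0.        ] [[-0.988, 0.095, -0.125, 398.343], [-0.157, -0.558, 0.815, 1127.473], [0.007, 0.824, 0.566, 935.008], [0.0, 0.0, 0.0, 1.0]]
top 485.7466612023091 254.47242947615163 197.07383398794906 [0.04170251 0.         0.         0.         0.        ] [[0.022, 0.984, -0.177, 311.587], [-1.0, 0.025, 0.011, 52.808], [0.015, 0.177, 0.984, 1455.014], [0.0, 0.0, 0.0, 1.0]]
wrist 334.5613099617312 247.42095865518812 195.04772079417836 [-0.07886612  0.          0.          0.          0.        ] [[0.365, 0.901, 0.235, 276.7], [-0.931, 0.354, 0.09, -509.678], [-0.002, -0.252, 0.968, 384.177], [0.0, 0.0, 0.0, 1.0]]
```

View pics/s.png

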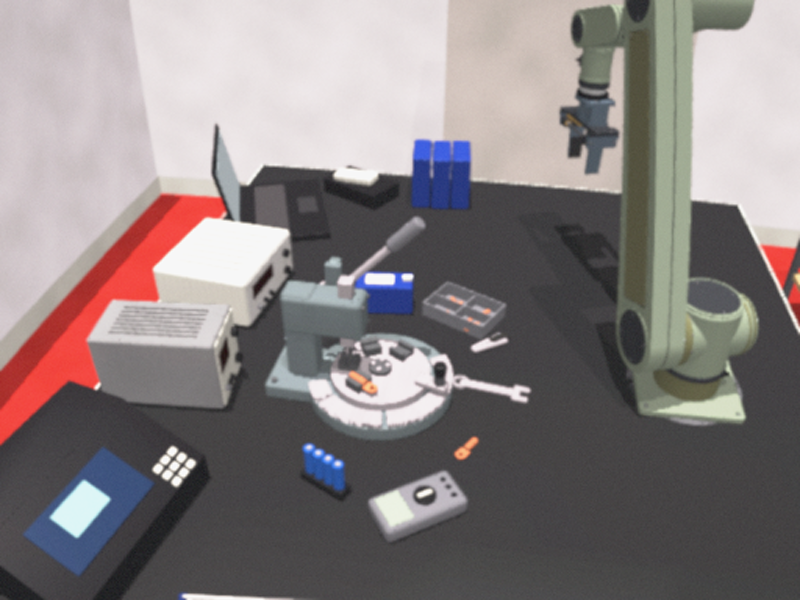

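View pics/t.png

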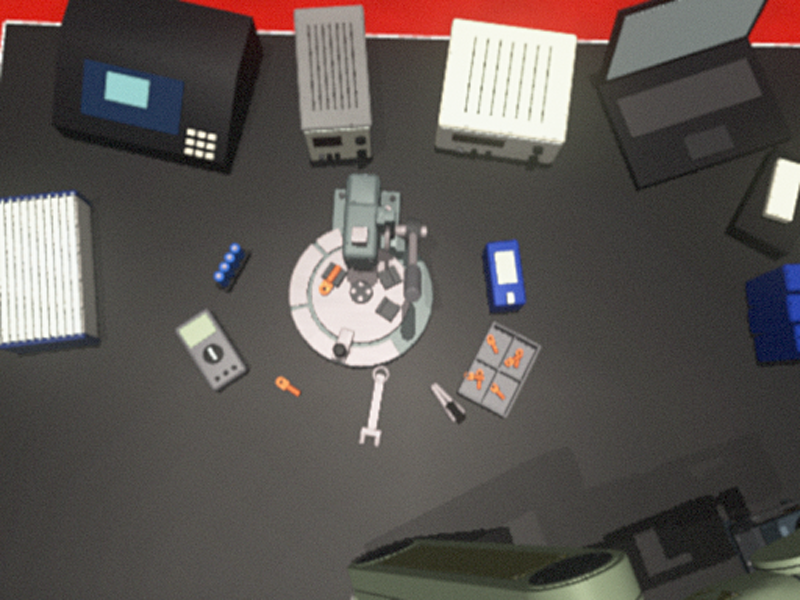

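The side view shows the press with its hub near (380,367) and the knob near (440,370), in 800x600 pixels. In the top view the hub is at (361,291), the knob at (341,349), and the lever runs from (415,232) down to (407,335). I'll enlarge both.

Run:
```python
import cv2
a=cv2.imread('pics/side0.png')[130:280,165:345];b=cv2.imread('pics/top0.png')[105:245,175:300]
cv2.imwrite('pics/s1.png',cv2.resize(a,None,fx=4,fy=4,interpolation=cv2.INTER_CUBIC))
cv2.imwrite('pics/t1.png',cv2.resize(b,None,fx=4,fy=4,interpolation=cv2.INTER_CUBIC))
```

```text
(no output)
```

View pics/s1.png

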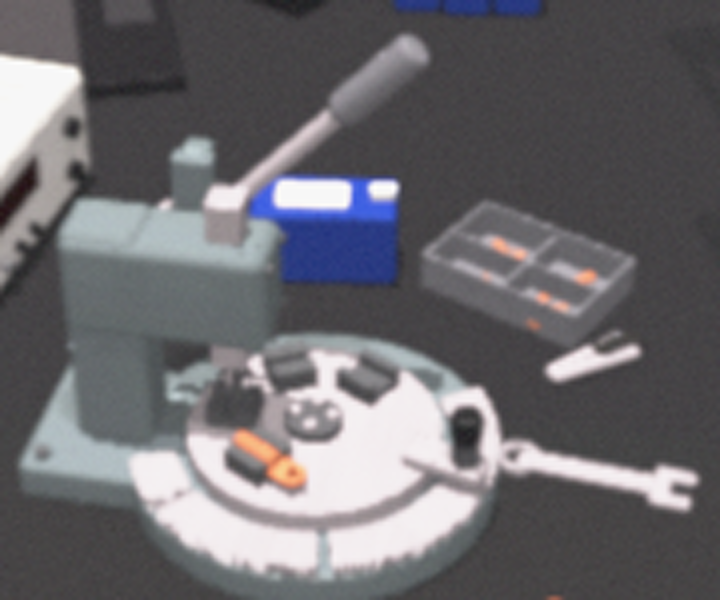

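View pics/t1.png

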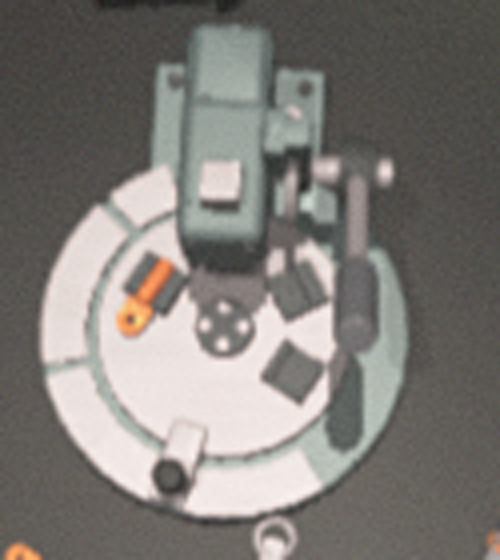

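The side crop has the knob middle at about (467,424), the grip's end at (413,51) and its start at (341,112). The top crop has the knob at (171,474), hub centre at (223,327), lever hub at (357,169), grip end at (357,330), and ring extremes at x=40/408 and y=518. I'll fit the press pose to these.

```bash
cat > h.py <<'E'
from workcell import env
import cv2,numpy as np
from scipy.optimize import least_squares
from scipy.spatial.transform import Rotation as R
def proj(n,P,m=None):
    m=m or env.camera_model(n); P=np.atleast_2d(np.array(P,float)); T=np.array(m['camera_from_world'])
    c=P@T[:3,:3].T+T[:3,3]; c=c*[1,-1,-1]
    K=np.array([[m['fx'],0,m['cx']],[0,m['fy'],m['cy']],[0,0,1]])
    return cv2.projectPoints(c,np.zeros(3),np.zeros(3),K,np.array(m['D']))[0][:,0]
def W(p,P): # press->world
    c,s=np.cos(p[2]),np.sin(p[2]); P=np.atleast_2d(P)
    return P@np.array([[c,s,0],[-s,c,0],[0,0,1]])+[p[0],p[1],0]
def pol(a,r,z): a=np.radians(a); return [r*np.cos(a),r*np.sin(a),z]
def lev(l,th): return [92-l*np.cos(th),-90,165+l*np.sin(th)]
E
python3 - <<'E'
from h import *
mt,ms=env.camera_model('top'),env.camera_model('side')
top=lambda u,v:np.array([u,v])/4+[175,105]-.375
sid=lambda u,v:np.array([u,v])/4+[165,130]-.375
def res(p,full=False):
    th,zh,zr=p[3:6]
    T=[(pol(165,120,95),top(171,474)),((0,0,zh),top(223,327)),((92,-90,165),top(357,169)),(lev(215,th),top(357,332)),(lev(135,th),top(357,262)),
       (pol(105,120,zr),top(68,365)),(pol(45,120,zr),top(115,215))]
    S=[(pol(165,120,95),sid(467,424)),((0,0,zh),sid(313,413)),(lev(215,th),sid(413,51)),(lev(135,th),sid(341,112))]
    r=[]
    for n,m,L in (('top',mt,T),('side',ms,S)):
        pr=proj(n,W(p,np.array([a for a,_ in L])),m); r.append(pr-np.array([b for _,b in L]))
    if full: print(np.round(r[0],1).tolist(),np.round(r[1],1).tolist())
    ph=np.linspace(0,2*np.pi,721); c=proj('top',W(p,np.c_[138*np.cos(ph),138*np.sin(ph),0*ph+zr]),mt)
    circ=np.array([c[:,0].min()-top(40,0)[0],c[:,0].max()-top(408,0)[0],c[:,1].max()-top(0,518)[1]])
    if full: print(np.round(circ,1))
    return np.concatenate([r[0].ravel(),r[1].ravel(),circ,[(zh-75)/20,(zr-55)/10]])
f=least_squares(res,[480,0,0,.7,75,55],loss='soft_l1',x_scale=[10,10,.1,.1,10,10])
res(f.x,True); p=f.x; print(p)
for nm,P in dict(knob=pol(165,120,95),knob2=pol(105,120,95),grip=lev(175,p[3]),shaft=(92,-90,165)).items(): print(nm,np.round(W(p,P),1))
np.save('p.npy',p)
E
```

```text
[[-0.0, 0.3], [0.2, -0.4], [-0.3, -0.0], [-0.1, 0.3], [-0.2, 1.1], [-0.6, 0.1], [0.3, -0.2]] [[0.1, -0.4], [0.1, -0.0], [0.1, -1.2], [-1.3, 0.0]]
[-0.6  0.7 -0.5]
[ 5.93753710e+02  1.07340099e+02 -1.31124314e-02  8.20218453e-01
  6.07151141e+01  4.35820706e+01]
knob [[478.3 139.9  95. ]]
knob2 [[564.2 223.6  95. ]]
grip [[565.2  17.7 293. ]]
shaft [[684.6  16.1 165. ]]
```

Fit residuals are under about 1 px. Plan: turn the tool to yaw ≈ 89°, so the jaws close along the press's x. Then travel clear of the lever to a point above the knob.

```bash
python3 -m jog '{"jaw":[91,91,91,91,91,91,91,91,91,91],"slide":[[0,0,0],[0,0,0],[0,0,0],[0,0,0],[0,0,0],[0,0,0],[0,0,0],[0,0,0],[0,0,0],[0,0,0]],"spin":[-0.94,-0.94,-0.94,-0.94,-0.94,-0.94,-0.94,-0.94,-0.94,0]}' 25
python3 -m jog '{"jaw":[70,70,70,70,70,70,70,70,70,70],"slide":[[1,0.4,0],[1,0.4,0],[1,0.4,0],[1,0.4,0],[1,0.4,0],[1,0.4,0],[1,0.4,0],[1,0.4,0],[1,0.4,0],[1,0.4,0]],"spin":[0,0,0,0,0,0,0,0,0,0]}'
python3 -m jog '{"jaw":[70,70,70,70,70,70,70,70,70,70],"slide":[[1,0,0],[1,0,0],[1,0,0],[1,0,0],[1,0,0],[1,0,0],[1,0,0],[1,0,0],[1,0,0],[0,0,0]],"spin":[0,0,0,0,0,0,0,0,0,0]}'
```

```text
time_s: 1.15
ee_pos: [209.9, -535.1, 213.6]
ee_rot: [-180.0, -0.0, 89.1]
force: [0.4, -0.1, -0.0]
gripper_width: 91.0
gripper_force: 0.0
time_s: 2.15
ee_pos: [334.9, -236.0, 214.0]
ee_rot: [180.0, 0.0, 88.9]
force: [0.8, -0.2, -0.8]
gripper_width: 70.0
gripper_force: 0.0
time_s: 3.15
ee_pos: [338.7, 35.1, 214.0]
ee_rot: [180.0, -0.1, 89.2]
force: [0.1, 1.4, 0.1]
gripper_width: 70.1
gripper_force: 0.0
```

```bash
python3 -m jog '{"jaw":[60,60,60,60,60,60,60,60,60,60],"slide":[[0.89,0,0],[0.89,0,0],[0.89,0,0],[0.89,0,0],[0,0.92,0.2],[0,0.92,0.2],[0,0.92,0.2],[0,0.92,0.2],[0,0.92,0.2],[0,0,0]],"spin":[0,0,0,0,0,0,0,0,0,0]}'
python3 - <<'E'
from h import *
p=np.load('p.npy'); print(env.state()['ee_pos'])
m=env.camera_model('wrist'); im=env.grab_frame('wrist')[:,:,::-1]
P=W(p,[pol(165,120,106),pol(165,120,95),[0,0,61],pol(105,120,54)]); q=proj('wrist',P,m); print(q)
big=cv2.resize(im,(800,600),interpolation=cv2.INTER_CUBIC)
for u in q: cv2.drawMarker(big,tuple(int(v) for v in u*800/512),(0,255,0),0,8,1)
cv2.imwrite('pics/w1.png',big)
E
```

```text
time_s: 4.15
ee_pos: [481.5, 136.2, 182.7]
ee_rot: [180.0, 0.1, 88.9]
force: [-0.5, -0.2, 0.9]
gripper_width: 60.2
gripper_force: 0.0
[481.45156463 136.16239149 182.72728621]
[[242.00969029 198.02424479]
 [242.23561634 194.43886875]
 [367.92276883 216.92392404]
 [340.10984905  87.08186003]]
```

View pics/w1.png

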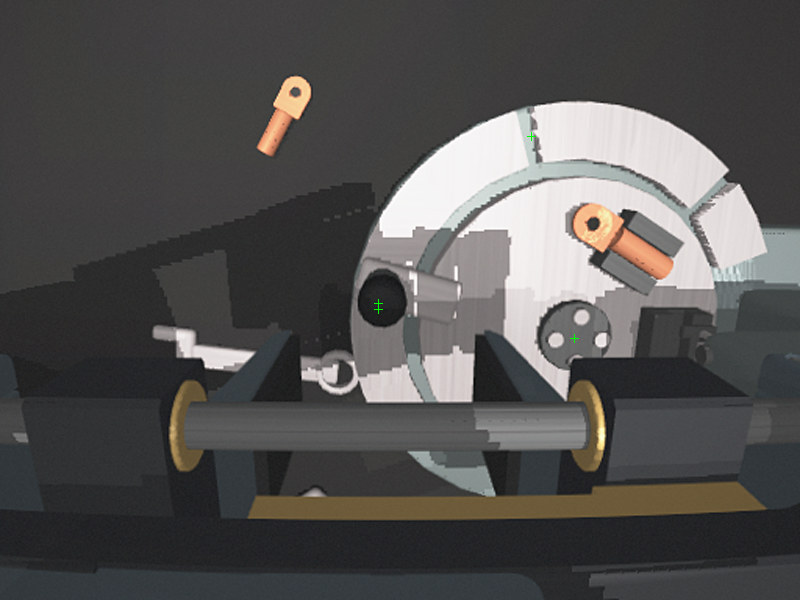

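The wrist view shows the knob blob centred near (382,298), against a predicted (378,304). The knob is therefore about 2 mm further in x and 2-3 mm further in y, at roughly (480,142). The hub and notch match the prediction. Descending and gripping.

```bash
python3 -m jog '{"jaw":[60,60,60,60,60,60,60],"slide":[[0.2,-0.06,0.6],[0,0,0.6],[0,0,0.6],[0,0,0.6],[0,0,0.6],[0,0,0.3],[0,0,0]],"spin":[0,0,0,0,0,0,0]}' 25
python3 -m jog '{"jaw":[20,20,20,20,20,20,20,20],"slide":[[0,0,0],[0,0,0],[0,0,0],[0,0,0],[0,0,0],[0,0,0],[0,0,0],[0,0,0]],"spin":[0,0,0,0,0,0,0,0]}' 25
```

```text
time_s: 4.9
ee_pos: [475.6, 142.7, 84.2]
ee_rot: [-179.9, 0.1, 89.0]
force: [-0.4, -0.5, -0.5]
gripper_width: 59.8
gripper_force: 0.0
time_s: 5.7
ee_pos: [479.0, 143.5, 85.5]
ee_rot: [179.7, -0.0, 89.1]
force: [6.0, -1.0, -1.3]
gripper_width: 23.8
gripper_force: 25.0
```

```bash
python3 -m jog '{"jaw":[20,20,20,20,20],"slide":[[0,0.07,0],[0,0,-0.12],[0,0,-0.12],[0,0,-0.13],[0,0,0]],"spin":[0,0,0,0,0]}' 30
python3 -m jog '{"jaw":[20],"slide":[[0,0,0]],"spin":[0]}' 30
```

```text
time_s: 6.2
ee_pos: [479.0, 143.4, 96.1]
ee_rot: [180.0, -0.0, 89.1]
force: [3.7, 0.4, -7.4]
gripper_width: 23.9
gripper_force: 30.0
time_s: 6.3
ee_pos: [478.9, 143.4, 95.8]
ee_rot: [-180.0, 0.0, 89.1]
force: [3.0, 0.3, -7.1]
gripper_width: 23.5
gripper_force: 30.0
```

```bash
python3 -m jog '{"jaw":[20,20,20,20,20,20,20],"slide":[[0.33,0.11,0],[0.325,0.13,0],[0.305,0.165,0],[0.3,0.185,0],[0.275,0.215,0],[0.26,0.235,0],[0,0,0]],"spin":[0,0,0,0,0,0,0]}' 30
```

```text
time_s: 7.0
ee_pos: [506.8, 196.5, 94.0]
ee_rot: [-179.4, 0.1, 89.0]
force: [-5.7, 2.6, -6.7]
gripper_width: 23.6
gripper_force: 30.0
```

```bash
python3 -m jog '{"jaw":[20,20,20,20,20,20,20,20],"slide":[[0,0,-0.06],[0.23,0.26,0],[0.215,0.275,0],[0.185,0.295,0],[0.165,0.31,0],[0.13,0.32,0],[0.105,0.33,0],[0,0,0]],"spin":[0,0,0,0,0,0,0,0]}' 30
python3 -m jog '{"jaw":[20,20],"slide":[[0,0,0],[0,0,0]],"spin":[0,0]}'
```

```text
time_s: 7.8
ee_pos: [562.0, 230.3, 96.3]
ee_rot: [-179.5, -0.3, 88.9]
force: [-5.6, 11.5, -7.7]
gripper_width: 23.5
gripper_force: 30.0
time_s: 8.0
ee_pos: [562.0, 230.3, 96.7]
ee_rot: [-179.6, -0.3, 88.9]
force: [-4.3, 11.9, -7.3]
gripper_width: 23.7
gripper_force: 30.0
```

Chord check: the measured displacement is 120.2 mm at r = 120, so the turn is about 60.1°. Lowering the plunger.

```bash
python3 -m jog '{"jaw":[20,20,20,20,20],"slide":[[0,0,0.1],[0,0,0.1],[0,0,0.1],[0,0,0.1],[0,0,0]],"spin":[0,0,0,0,0]}' 30
python3 -m jog '{"jaw":[20],"slide":[[0,0,0]],"spin":[0]}' 30
```

```text
time_s: 8.5
ee_pos: [564.4, 230.7, 85.8]
ee_rot: [-179.9, -0.4, 88.9]
force: [-0.6, 12.2, -6.6]
gripper_width: 23.4
gripper_force: 30.0
time_s: 8.6
ee_pos: [564.4, 230.7, 85.8]
ee_rot: [-179.9, -0.4, 88.9]
force: [-1.8, 11.9, -6.5]
gripper_width: 23.5
gripper_force: 30.0
```

```bash
python3 -m jog '{"jaw":[20,20,20],"slide":[[0,0,0.05],[0,0,0.05],[0,0,0]],"spin":[0,0,0]}' 30
python3 -m jog '{"jaw":[20,20,20],"slide":[[0,0,0.05],[0,0,0],[0,0,0]],"spin":[0,0,0]}' 30
```

```text
time_s: 8.9
ee_pos: [565.0, 230.7, 85.6]
ee_rot: [179.9, -0.4, 89.0]
force: [-3.7, 8.8, 7.5]
gripper_width: 23.7
gripper_force: 30.0
time_s: 9.2
ee_pos: [565.3, 230.8, 85.5]
ee_rot: [179.9, -0.5, 89.0]
force: [-6.1, 9.6, 13.1]
gripper_width: 24.0
gripper_force: 30.0
```

```bash
python3 -m jog '{"jaw":[20,40,50,50,50,50,50],"slide":[[0,0,-0.08],[0,0,0],[0,0,0],[0,0,0],[0,0,0],[0,0,0],[0,0,0]],"spin":[0,0,0,0,0,0,0]}' 30
python3 -m jog '{"jaw":[50,50,50,50,50,50,50],"slide":[[0,0,-0.8],[0,0,-0.8],[0,0,-0.8],[0,-0.8,-0.8],[0,-0.8,-0.8],[-0.8,-0.8,0],[0,0,0]],"spin":[0,0,0,0,0,0,0]}' 30
python3 - <<'E'
from h import *
print(env.state()['ee_pos'])
b=env.grab_frame('top')[105:245,165:310,::-1]
s=env.grab_frame('side')[170:280,200:310,::-1]
b=cv2.resize(b,None,fx=2.8,fy=2.8,interpolation=cv2.INTER_CUBIC); s=cv2.resize(s,None,fx=3.5,fy=3.5,interpolation=cv2.INTER_CUBIC)
h=max(b.shape[0],s.shape[0]); pad=lambda a:cv2.copyMakeBorder(a,0,h-a.shape[0],0,0,0)
cv2.imwrite('pics/ts2.png',np.hstack([pad(b),pad(s)]))
# expected pixels for home at 60deg, and unlifted/lifted
p=np.load('p.npy')
for nm,P in (('home106',pol(105,120,106)),('lift8',pol(105,120,114)),('home at62',pol(103,120,106))):
  w=W(p,[P]); print(nm,(proj('top',w)-[165,105])*2.8,(proj('side',w)-[200,170])*3.5+[145*2.8,0])
E
```

```text
time_s: 9.9
ee_pos: [565.3, 226.5, 83.7]
ee_rot: [-180.0, 0.0, 89.1]
force: [-0.6, -0.6, -0.6]
gripper_width: 50.1
gripper_force: 0.0
time_s: 10.6
ee_pos: [490.0, 202.1, 204.6]
ee_rot: [-179.9, 0.1, 89.1]
force: [-0.1, -0.0, -0.9]
gripper_width: 50.2
gripper_force: 0.0
[490.02635817 202.05282948 204.62670284]
home106 [[ 65.74433245 243.52332855]] [[566.68959986 275.77266536]]
lift8 [[ 64.79877788 242.02824884]] [[566.62214851 267.91143626]]
home at62 [[ 64.97612348 239.52457945]] [[561.1902841  276.00871888]]
```

View pics/ts2.png

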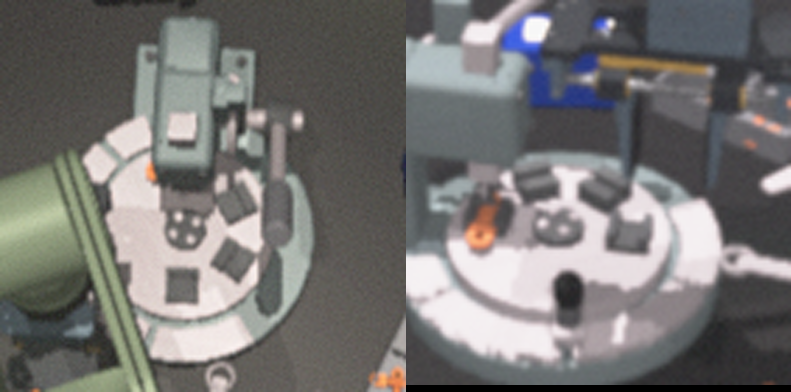

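The side view shows the knob at (568,272-313), which matches the predicted home position at 60° (566.7 px). The lug is under the ram, so the plunger is home. Going to the lever next.

```bash
python3 -m jog '{"jaw":[80,80,80,80,80,80,80,80,80,80],"slide":[[0,0,-1],[0,0,-1],[0,0,-1],[0,0,-1],[0,0,-1],[0,0,-0.9],[0,0,0],[0,0,0],[0,0,0],[0,0,0]],"spin":[1,1,1,1,1,1,1,1,1,1]}' 20
python3 -m jog '{"jaw":[80,80,80,80,80,80,80,80,80,80],"slide":[[0,0,0],[0,0,0],[0.35,0.85,0],[0.35,0.85,0],[0.35,0.85,0],[0.35,0.85,0],[0.35,0.85,0],[0.35,0.85,0],[0.35,0.85,0],[0,0,0]],"spin":[0.62,0.63,0,0,0,0,0,0,0,0]}' 20
```

```text
time_s: 11.7
ee_pos: [493.9, 204.4, 380.1]
ee_rot: [180.0, 0.0, 8.8]
force: [-0.1, -0.3, 0.8]
gripper_width: 80.3
gripper_force: 0.0
time_s: 12.7
ee_pos: [565.5, 21.6, 379.5]
ee_rot: [179.9, 0.0, -1.1]
force: [0.4, 0.5, 0.9]
gripper_width: 80.3
gripper_force: 0.0
```

```bash
python3 -m jog '{"jaw":[80,80,80,80,80,80,80,80],"slide":[[0,0.13,0.5],[0,0,0.5],[0,0,0.5],[0,0,0.5],[0,0,0.5],[0,0,0.5],[0,0,0.5],[0,0,0]],"spin":[0,0,0,0,0,0,0,0]}' 15
python3 -m jog '{"jaw":[20,20,20,20,20,20,20,20,20],"slide":[[0,0,0],[0,0,0],[0,0,0],[0,0,0],[0,0,0],[0,0,0],[0,0,0],[0,0,0],[0,0,0]],"spin":[0,0,0,0,0,0,0,0,0]}' 15
python3 - <<'E'
from h import *
b=env.grab_frame('side')[110:240,190:330,::-1]
cv2.imwrite('pics/s3.png',cv2.resize(b,None,fx=4,fy=4,interpolation=cv2.INTER_CUBIC))
E
```

```text
time_s: 13.5
ee_pos: [562.7, 21.2, 273.2]
ee_rot: [-180.0, 0.3, -0.9]
force: [-0.7, -0.3, 0.2]
gripper_width: 79.8
gripper_force: 0.0
time_s: 14.4
ee_pos: [563.4, 19.1, 275.9]
ee_rot: [179.9, -0.0, -0.9]
force: [-0.5, -5.4, 1.2]
gripper_width: 27.6
gripper_force: 15.0
```

View pics/s3.png

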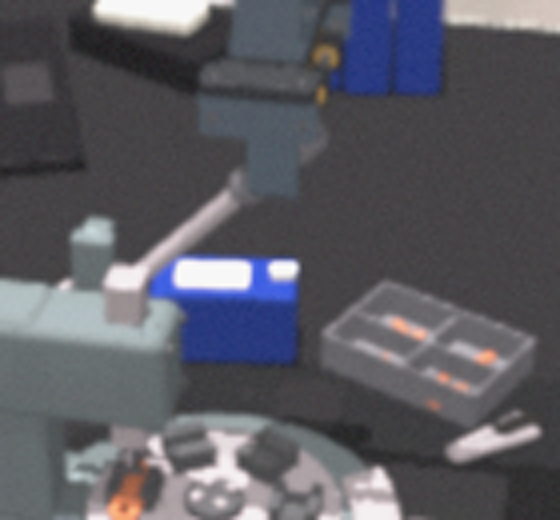

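The lever grip is held between the fingers (opening 27.6). The measured pose puts the lever at about 0.82 rad. Following the arc down in stages.

```bash
python3 -m jog '{"jaw":[20,20,20,20,20,20,20,20],"slide":[[0,0,0],[-0.21,0,0.21],[-0.2,0,0.215],[-0.19,0,0.225],[-0.18,0,0.235],[-0.16,0,0.245],[-0.155,0,0.25],[0,0,0]],"spin":[0,0,0,0,0,0,0,0]}' 30
python3 -m jog '{"jaw":[20,20],"slide":[[0,0,0],[0,0,0]],"spin":[0,0]}' 30
```

```text
time_s: 15.25
ee_pos: [533.1, 19.7, 237.6]
ee_rot: [179.9, -0.6, -0.9]
force: [1.1, -4.7, 12.1]
gripper_width: 27.5
gripper_force: 30.0
time_s: 15.45
ee_pos: [533.3, 19.7, 237.9]
ee_rot: [179.9, -0.5, -0.9]
force: [0.7, -5.6, 12.9]
gripper_width: 27.3
gripper_force: 30.0
```

```bash
python3 -m jog '{"jaw":[20,20,20,20,20],"slide":[[-0.135,0,0.26],[-0.13,0,0.265],[-0.11,0,0.27],[-0.1,0,0.28],[0,0,0]],"spin":[0,0,0,0,0]}' 30
python3 -m jog '{"jaw":[20,20],"slide":[[0,0,0],[0,0,0]],"spin":[0,0]}' 30
```

```text
time_s: 15.95
ee_pos: [517.0, 20.4, 203.3]
ee_rot: [179.9, -0.2, -0.9]
force: [0.0, -4.2, -0.2]
gripper_width: 27.3
gripper_force: 30.0
time_s: 16.15
ee_pos: [516.3, 20.5, 201.8]
ee_rot: [179.9, 0.0, -0.9]
force: [-0.2, -5.1, -0.6]
gripper_width: 27.1
gripper_force: 30.0
```

```bash
python3 -m jog '{"jaw":[20,20,20,20,20],"slide":[[-0.085,0,0.28],[-0.075,0,0.285],[-0.055,0,0.21],[0,0,0],[0,0,0]],"spin":[0,0,0,0,0]}' 30
```

```text
time_s: 16.65
ee_pos: [510.1, 20.8, 178.5]
ee_rot: [180.0, -0.0, -0.9]
force: [0.6, -4.8, -4.6]
gripper_width: 27.4
gripper_force: 30.0
```

```bash
python3 -m jog '{"jaw":[20,20,20,20],"slide":[[-0.03,0,0.19],[-0.02,0,0.19],[0,0,0],[0,0,0]],"spin":[0,0,0,0]}' 30
python3 -m jog '{"jaw":[20,20,20],"slide":[[0,0,0],[0,0,0],[0,0,0]],"spin":[0,0,0]}' 30
```

```text
time_s: 17.05
ee_pos: [509.0, 20.6, 168.9]
ee_rot: [179.9, -0.1, -0.9]
force: [-2.7, -6.4, 10.2]
gripper_width: 27.4
gripper_force: 30.0
time_s: 17.35
ee_pos: [509.0, 20.5, 169.0]
ee_rot: [179.9, -0.1, -0.9]
force: [-3.3, -6.9, 10.0]
gripper_width: 27.0
gripper_force: 30.0
```

```bash
python3 -m jog '{"jaw":[20,20,20,20,20,20,20,20,20,20],"slide":[[0,0,0.09],[0,0,0],[0,0,0],[0,0,0],[0,0,0],[0,0,0],[0,0,0],[0,0,0],[0,0,0],[0,0,0]],"spin":[0,0,0,0,0,0,0,0,0,0]}' 30
python3 - <<'E'
from h import *
s=env.grab_frame('side')[130:280,180:330,::-1]
cv2.imwrite('pics/s4.png',cv2.resize(s,None,fx=4,fy=4,interpolation=cv2.INTER_CUBIC))
E
```

```text
time_s: 18.35
ee_pos: [508.7, 20.5, 166.5]
ee_rot: [179.9, -0.1, -0.9]
force: [-4.0, -6.2, 11.6]
gripper_width: 27.1
gripper_force: 30.0
```

View pics/s4.png

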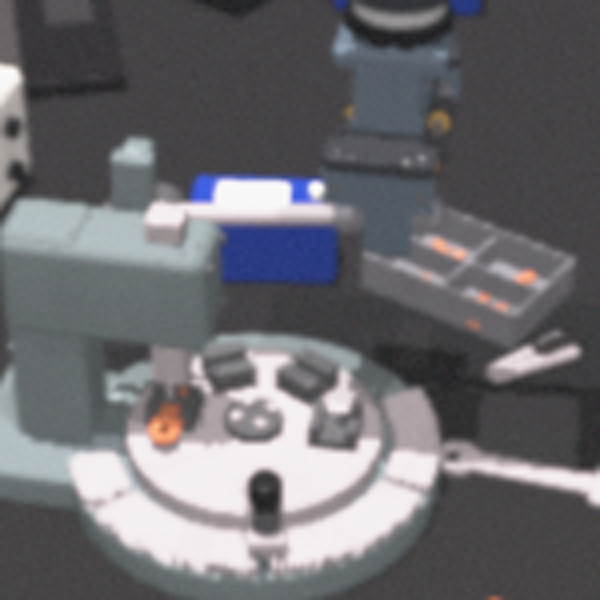

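The lever is down near level and held (shaft ≈ 0.70 rad, 11.6 N on the fingers). The lug is under the ram at (165,415), and the plunger knob is home at (265,490). Handing in.

```bash
python3 -c "
from workcell import env
print(env.job_done())"
```

```text
the job is handed in; nothing more can be done
None
```

The job is handed in, but the judge gave no verdict. By my measurements the turntable is one notch on with the plunger home, and the fingers hold the lever past the third click at about 0.70 rad.

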